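Secure a tube rack on the sampler deck

ROBOT

A 7-joint arm with a two-finger parallel gripper is mounted at the origin on the work surface. World frame = base frame: x ahead of the robot, y to its left, z up, the work surface at z = 0. Lengths are in m, angles in rad, forces in N, time in s.
With the tool pointing down it reaches from about 0.4 to 0.85 m from the base axis. Payload 4.5 kg.
Tool frame: the origin (TCP) lies at the very end of the fingers, on their centre line; the grasp point (between the pads) lies 19 mm behind it (r.grip_depth is the distance from the TCP to the grasp point, in m); z points along the fingers, x is the direction in which the jaws open and shut, and the axes are right-handed (so a half turn about z gives the same grasp; the last joint's range is limited). The gripper opens to 88 mm and grips with 3 to 60 N. Pads are 18 mm wide; open, the fingers measure 123 mm over their backs; the gripper's body (75 mm by 187 mm) begins 45 mm behind the grasp point.
Start: joints at [1.346, 0.689, -0.195, 1.565, 0.157, 0.902, -0.215], TCP at [0.16, -0.604, 0.239] pointing down, gripper open.
Joint ranges: [-3.01, 3.01], [-0.46, 2.08], [-1.47, 1.51], [0.13, 2.56], [-1, 4.14], [0.04, 2.09], [-2.66, 2.66]. Speed limits (rad/s): [2.57, 2.57, 3.14, 3.14, 3.14, 3.14, 3.14].

INTERFACE

Orientations are given as a unit quaternion [x, y, z, w].
In Python, from plant import r gives the robot as it stands. The module is installed in compiled form; this text tells all that it offers.
- The arm moves only by the shell command python3 -m jog 'ROWS' [FORCE]. ROWS is JSON, a list of rows, each a list of 5 numbers: the shift along the tool's x, y, z in units of 1 m (1.0 is 1 m), then the turn about the tool's z in units of 360 degrees (1.0 is 360 degrees), then the closure, from 0 (fully open) to 1 (shut). In form: [[dx, dy, dz, yaw, fingers], ...]. A call has 1 to 20 rows; each row shifts and turns the commanded pose from where the row before left it, along the tool's axes as they then stand; what a row does not reach is not made up. A row lasts 1/10 s, in which the tool goes at most 50 mm and 8.59 degrees, less where a joint would pass 70% of its speed; a pose out of reach is approached as far as the arm can. A call with a number of a shift or a turn outside -1 to 1 is refused whole. A call with a gripper value outside its range is refused whole. The fingers move at their own pace and stop on an object; FORCE is the grip in N (left out, the last holds). Time passes only in rows, so rows that do not move let the fingers close. It gives the time, the measured TCP pose, the force and the opening at its end, in the units of the state.
- r.get_state(): the state, without advancing time (a new reading comes with each control period).
- r.snapshot(name): name is "scene" or "side" or "wrist"; returns the picture (384x512x3 uint8, red, green, blue); there is no depth.
- r.get_calibration(name): a dict with "mtx" (3x3 intrinsics, pixels), "R" (3x3) and "t" (3): a world point X has camera coordinates R X + t. Camera axes: x right, y down, z forward; pixel columns grow to the right and rows downward; lengths in m; the calibration is good to about 2 mm. A picture is of the moment at which its call begins: read the wrist's pose just before it. get_calibration takes no time and is no camera call; for the wrist camera it gives the pose at the moment of the call.
- r.finish_job(): hands the job in, once; it reports no verdict.
Trained networks look in the newest picture that a camera, given by its name, has taken for a name from the list of things; names that differ only in an ending like _2 or _b are one class to them, and where a whole thing is asked for, a point or a joint stands for the part that bears it (a point fixed in the world has none). Each returns a list of dicts, best first, with "score" (0 to 1); they miss things now and then, are a little off and sometimes report something else, mostly with a low value. They report only what shows in the picture. A call takes as long as a camera call. They do not tell look-alikes from the thing itself.
- r.cut_out(thing, camera): "pixels" (384x512 bool, what is visible of it) and "rect" ([left, top, right, bottom] in pixels, round what is visible of it).
The state is a dict: "clock": time; "q": joint angles; "qd": joint speeds; "joint_torque": joint torques, N m; "tool_pos": TCP position; "eef_rot": TCP orientation; "contact_force": force on the tool from outside, world axes, zero at the start; "moment": the same for the moment, N m; "opening": opening from 0.0 (shut) to 1.0 (fully open).
Only numpy, scipy, OpenCV 4.12 (cv2) and the standard library are available. Lean on these libraries where they do the work, as an engineer would, in place of code of your own. Each camera call takes 0.05 s, during which the arm holds its last target.

TASK

Secure the white tube rack on the sampler deck: slide the blue stop along its rail until it has pushed the rack snug against the grey end fence, and then flip the stop's red cam lever fully down so that it lies flat. Finally turn the knurled black hold-down thumbscrew on the fence clockwise until it seats (the yellow line on the knob then points at the yellow mark on the fence), stopping when the resistance rises and not forcing it further, and leave the other things on the bench standing where they are.

Things in the scene. Friction and masses are not known exactly. Their poses are not given: they have to be found in the camera images.
- deck: White sampler base plate, 240 (x) by 420 (y) by 12 mm, fixed. Origin: centre of its underside, on the bench; y runs along the rail from the stop towards the fence, z up; yaw within 0.25 rad. Deck frame, mm: guide strips with inner faces at x = -38.5 and 38.5 (top z 24) keep the rack straight; steel rail at x = 80 (top z 30). A jar and a brass puck stand on its strip near x = -90.
- fence_face (a point): Point on the fence's face that the rack meets (deck x 0, y 155, z 40 mm). The grey end fence is a fixed block behind this face, 110 (x) by 45 (y) mm, top 95 mm above the bench. From it an arm 44 mm wide, top also at 95 mm, underside at 75 mm, overhangs 45 mm towards the stop and carries the thumbscrew. The yellow mark is on the fence's top.
- rack_center (a point): White rack of capped tubes, loose between the guide strips, 70 (x) by 160 (y) by 55 mm, cap tops 83 mm above its underside, 0.25 to 0.5 kg. Its last 35 mm at the fence end is a bare ledge 28 mm high that goes under the thumbscrew. Point: centre of the block, 27.5 mm above its underside. Starts 15 to 45 mm short of the fence; home, it is at deck y = 75 mm, 80 mm from the fence face.
- rack_stop (a joint): Position (m) of the blue stop along the rail, 0 at the end away from the fence, growing towards the fence; its front face is at deck y = joint - 0.150. Reads 0.145 when stop and rack are snug against the fence; starts at 0 to 0.06. About 4 N of friction, plus the rack's when it pushes it (1 to 4 N); stays where left.
- stop_push_face (a point): Point on the stop's outer flat face, the one to push (faces deck -y; at deck x 0, y = joint - 0.200 m, 36 mm above the bench; the face spans x -50 to 60 mm and 22 mm above and below the point). The blue block is 110 (x) by 50 (y) by 45 mm; an aluminium carriage continues it to x = 103 mm over the rail.
- cam_lever (a joint): Angle (rad) of the red cam lever on the stop, about an axis along deck y. 0: open, standing up, leaning 0.15 from vertical to deck +x; 0.15: vertical; 1.72: fully down, flat, pointing to deck -x (hard stop). Starts at 0 to 0.35. Friction 0.09 N m; stays where left.
- lever_pivot (a point): Pivot of the lever, on the stop, 71.5 mm above the bench, at deck x = 35 mm, in the middle of the block's 50 mm length along y, between two steel cheeks (y -18 to 18 mm) that reach 15 mm above it. The handle is 18 mm wide (y), 10 mm thick and reaches 96 mm from this pivot.
- lever_tip (a point): Point on the lever's centre line 85 mm from its pivot, near the tip.
- thumbscrew (a joint): Angle (rad) of the hold-down screw, growing clockwise seen from above (tightening). Turns with about 0.1 N m and seats at 3.0 (its foot on the rack's ledge), where the screw stops; starts at 0.9 to 1.7. When it is seated and the knob is let go, the knob's yellow line points at the yellow mark (deck +y). It stays where it is left.
- knob_windup (a joint): Twist (rad, clockwise positive) of the black knob on its screw: the knob sits on a torsion spring of 1.5 N m per rad, so this shows the torque. About 0.07 while the screw turns freely; once the screw is seated, turning on winds it up and the resistance rises; above 0.4 (0.6 N m) is over-tightened. Back to 0 when let go.
- knob_center (a point): Centre of the knurled black knob, on its vertical axis, half-way up, 125 mm above the bench; 44 mm in diameter, 34 mm high, its underside 13 mm above the arm (on a brass collar 26 mm wide). It does not rise or sink as it turns; only the foot below does. The tubes' caps are lower than the knob's underside.
- spare_rack: Grey tube rack with blue and white caps, same size as the white one, right of the deck (-y); leave alone. Origin: centre of its underside.
- ref_jar: Small jar, 34 mm wide, 50 high, on the deck's near strip; leave alone. Origin: centre of its underside.
- weigh_puck: Brass puck, 38 mm wide, 22 high, on the deck's near strip; leave alone. Origin: centre of its underside.
- amber_bottle: Amber bottle, 72 mm wide, 150 high, left of the deck (+y); leave alone. Origin: centre of its underside.
- beaker: Glass beaker, 72 mm wide, 90 high, right of the deck; leave alone. Origin: centre of its underside.
- cap_tray: Clear tray, 160 by 110 by 35 mm, left of the deck; leave alone. Origin: centre of its underside.
Not all that is in view belongs to the job. Leave any green or pink look-alike of the part that bears rack_center alone.

How it is judged:
By the outcome, as a careful person would: the job done as asked, in the order asked, and still so for the second after the job is handed in, with the robot touching nothing.
It also fails if it takes over 72 s, if anything falls off the work surface, if the arm or the gripper's body presses on something with over 40 N, if the wrist force passes 120 N, or if a joint passes its speed limit or range.

## Working session

There is one attempt and no reset: what is moved stays moved. The work goes in short steps, Python scripts to look and compute and a shell command to move; the robot and the scene stay as the last step left them, time stands still between calls to the robot, and variables do not carry over. Pictures are saved under pics/ and viewed, and the job is handed in when it is done.

```bash
mkdir -p pics; python3 - <<'E'
from plant import r
import cv2
for n in ("scene","side","wrist"):
    im=r.snapshot(n); cv2.imwrite(f"pics/{n}0.png",cv2.resize(im[:,:,::-1],(800,600),interpolation=cv2.INTER_CUBIC))
    c=r.get_calibration(n); print(n,c["mtx"].round(1).tolist(),c["R"].round(3).tolist(),c["t"].round(3).tolist())
s=r.get_state(); print(s)
E
```

```text
scene [[384.5, 0.0, 244.4], [0.0, 384.5, 189.4], [0.0, 0.0, 1.0]] [[-0.876, 0.483, -0.02], [0.315, 0.54, -0.78], [-0.366, -0.689, -0.625]] [0.376, -0.054, 1.541]
side [[399.2, 0.0, 262.9], [0.0, 399.2, 186.3], [0.0, 0.0, 1.0]] [[-0.995, -0.094, -0.017], [-0.055, 0.708, -0.704], [0.078, -0.7, -0.71]] [0.414, 0.088, 1.202]
wrist [[276.5, 0.0, 255.0], [0.0, 276.5, 193.3], [0.0, 0.0, 1.0]] [[0.256, -0.967, -0.001], [-0.919, -0.244, 0.309], [-0.299, -0.078, -0.951]] [-0.624, -0.044, 0.391]
{'clock': 0.15, 'q': array([ 1.3458292 ,  0.68980361, -0.19452299,  1.56605478,  0.15734061,
        0.90249367, -0.21505616]), 'qd': array([-0.00010919, -0.00285023,  0.00027127, -0.00155554,  0.00071104,
        0.00108957, -0.00025918]), 'joint_torque': array([-1.62211589e-03, -5.27858484e+01, -1.26856439e+00, -1.53585774e+01,
       -5.25629951e-02,  3.94244169e-03,  1.24732746e-04]), 'tool_pos': array([ 0.15976884, -0.60376323,  0.23809992]), 'eef_rot': array([ 7.92467341e-01, -6.09913967e-01, -5.78808473e-04, -3.62987515e-04]), 'contact_force': array([ 0.19808259, -0.97623768, -0.22380452]), 'moment': array([ 0.00617335,  0.03486657, -0.00440307]), 'opening': 1.0013776192927966}
```

View pics/scene0.png

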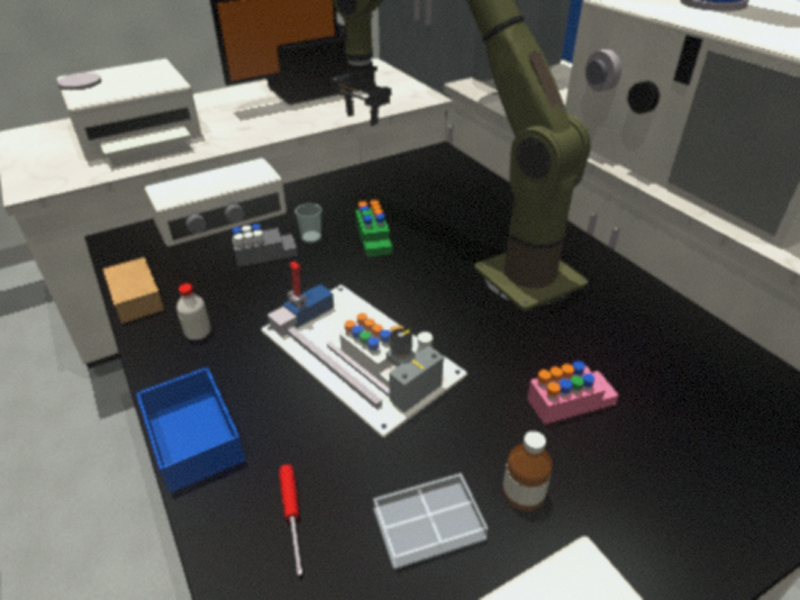

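View pics/side0.png

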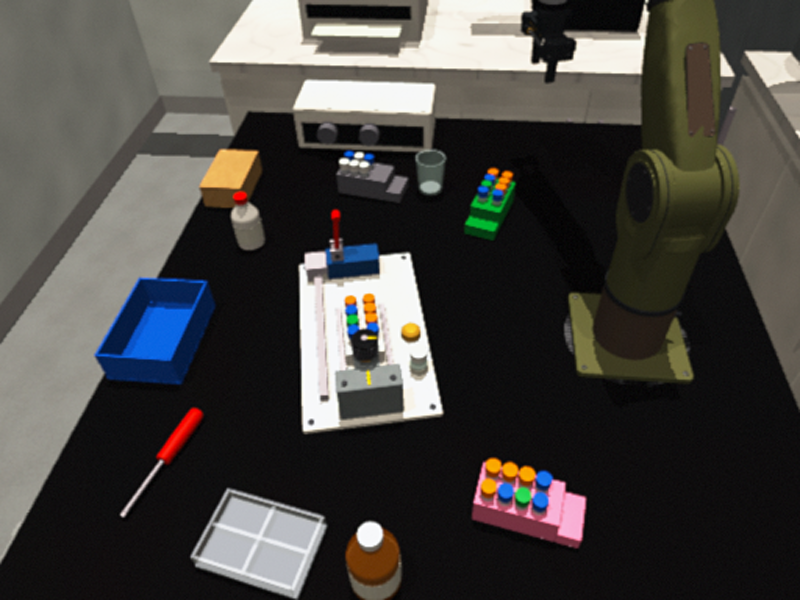

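View pics/wrist0.png

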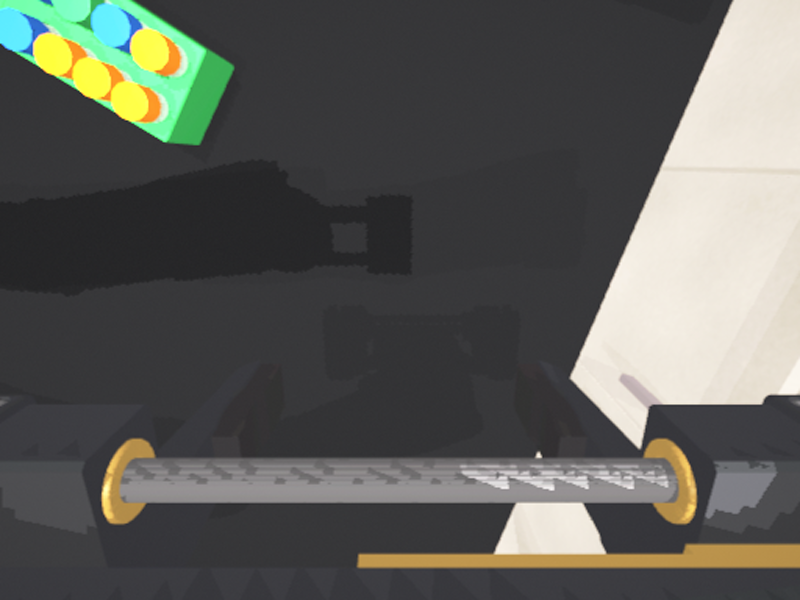

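Candidates for the rack in side view (800x600): the white rack at (363,325), between the strips with its ledge under the knob; green look-alike (490,200); pink look-alike (530,500); grey spare (370,175). I choose the white one at (363,325) and check it in a crop.

```bash
python3 - <<'E'
from plant import r
import cv2,numpy as np
out={}
for n in ("side","scene"):
    im=r.snapshot(n); np.save(f"pics/{n}.npy",im)
    for t in ("deck","fence_face","rack_center","rack_stop","stop_push_face","cam_lever","knob_center","ref_jar","weigh_puck","beaker","spare_rack"):
        d=r.cut_out(t,n)
        print(n,t,[(round(x["score"],2),[round(float(v),1) for v in x["rect"]],int(x["pixels"].sum()), np.argwhere(x["pixels"]).mean(0)[::-1].round(1).tolist()) for x in d[:3]])
        if d: np.save(f"pics/m_{n}_{t}.npy",d[0]["pixels"])
    sub=im[130:290,160:310] if n=="side" else im[160:290,155:310]
    cv2.imwrite(f"pics/{n}_crop.png",cv2.resize(sub[:,:,::-1],None,fx=3.7 if n=="side" else 4.5,fy=3.7 if n=="side" else 4.5,interpolation=cv2.INTER_CUBIC))
E
```

```text
side deck [(0.98, [188.3, 136.2, 280.7, 277.2], 8436, [230.0, 218.0])]
side fence_face [(0.75, [191.6, 134.3, 282.4, 278.4], 8161, [230.1, 218.1])]
side rack_center [(0.75, [219.1, 186.6, 249.5, 238.0], 754, [230.8, 206.9]), (0.75, [295.7, 108.6, 326.4, 152.9], 852, [313.4, 130.9]), (0.69, [302.8, 297.2, 375.1, 349.1], 2640, [338.0, 322.5])]
side rack_stop []
side stop_push_face [(0.74, [193.1, 136.1, 242.2, 180.4], 1011, [218.6, 165.2])]
side cam_lever []
side knob_center [(0.76, [222.8, 212.0, 242.1, 230.6], 322, [233.0, 220.4])]
side ref_jar [(0.5, [259.1, 218.2, 275.3, 240.4], 211, [267.3, 229.6])]
side weigh_puck [(0.54, [261.3, 220.3, 274.7, 240.9], 222, [267.0, 229.9]), (0.51, [256.5, 207.4, 269.0, 217.2], 129, [262.0, 212.5]), (0.2, [214.5, 137.0, 217.4, 153.5], 44, [214.2, 147.8])]
side beaker [(0.64, [265.5, 95.3, 283.6, 126.3], 445, [275.1, 109.1])]
side spare_rack [(0.71, [213.9, 95.6, 256.9, 133.2], 1028, [235.8, 114.2])]
scene deck [(0.63, [169.7, 168.5, 296.0, 278.9], 5374, [229.5, 228.3])]
scene fence_face [(0.66, [168.0, 166.0, 297.9, 278.9], 5372, [229.0, 228.0])]
s
[... 342 characters left out ...]
194.5])]
scene cam_lever [(0.73, [240.8, 307.1, 309.3, 363.7], 2928, [273.8, 332.8]), (0.49, [183.5, 168.5, 191.5, 193.3], 111, [189.1, 179.0])]
scene knob_center [(0.75, [249.7, 211.9, 267.6, 231.2], 223, [256.4, 218.8]), (0.75, [318.7, 277.3, 352.2, 324.3], 1152, [337.4, 302.8])]
scene ref_jar [(0.46, [267.4, 212.5, 280.2, 222.6], 97, [271.1, 218.0]), (0.22, [174.7, 170.4, 215.2, 212.8], 833, [192.7, 194.1])]
scene weigh_puck [(0.41, [250.5, 206.0, 265.0, 226.4], 244, [256.5, 217.9]), (0.33, [183.2, 165.2, 189.8, 193.5], 122, [188.9, 179.3])]
scene beaker [(0.63, [188.8, 134.1, 206.2, 156.3], 301, [197.7, 141.7])]
scene spare_rack [(0.76, [150.0, 145.8, 192.1, 166.8], 761, [167.0, 157.1])]
```

View pics/side_crop.png

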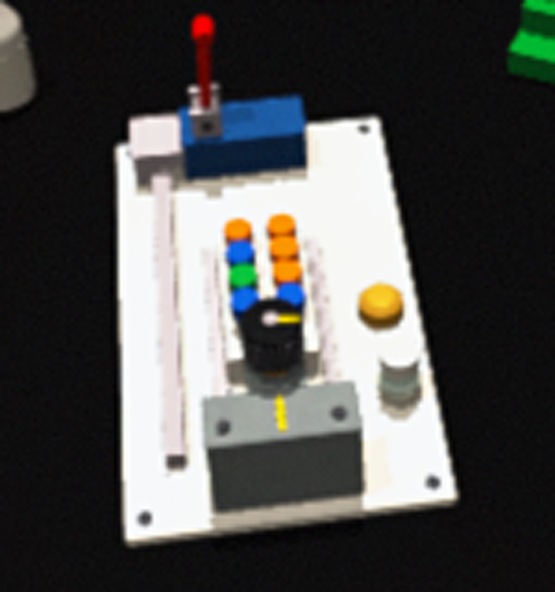

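View pics/scene_crop.png

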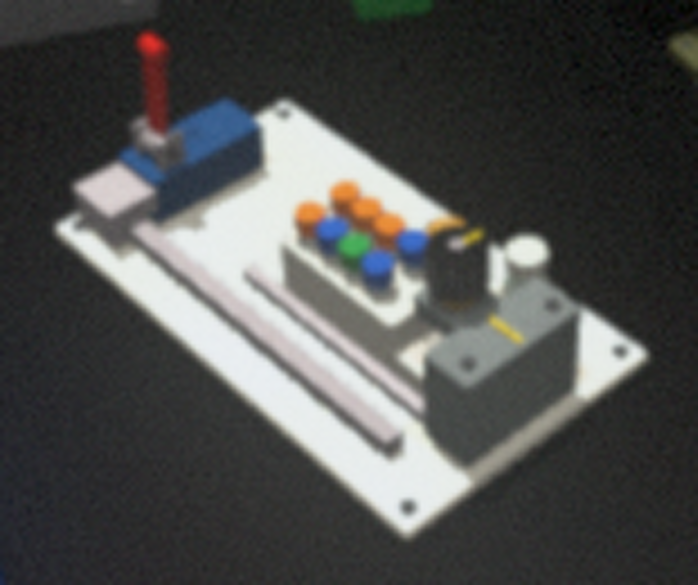

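```bash
cat > h.py <<'E'
import numpy as np
from scipy.optimize import least_squares
from plant import r
C={n:r.get_calibration(n) for n in("side","scene")}
def proj(c,X):
    p=c["R"]@np.asarray(X,float)+c["t"]; p=c["mtx"]@p; return p[:2]/p[2]
def D(p,X):
    c,s=np.cos(p[2]),np.sin(p[2]); X=np.asarray(X)/1000
    return np.array([p[0]+c*X[0]-s*X[1],p[1]+s*X[0]+c*X[1],X[2]])
S=lambda u,v:(u/3.7+160-.4,v/3.7+130-.4)
Q=lambda u,v:(u/4.5+155-.4,v/4.5+160-.4)
E
python3 - <<'E'
from h import *
obs=[("side",(120,-210,12),S(117,147)),("side",(-120,-210,12),S(380,117)),("side",(-120,210,12),S(456,497)),("side",(120,210,12),S(125,536)),
("side",(55,155,95),S(204,399)),("side",(-55,155,95),S(353,384)),("side",(-55,200,95),S(361,431)),("side",(55,200,95),S(209,448)),
("side",(0,110+22-0,142),S(270,318)),
("scene",(120,-210,12),Q(56,228)),("scene",(-120,-210,12),Q(285,99)),("scene",(-120,210,12),Q(649,353)),("scene",(120,210,12),Q(405,529)),
("scene",(55,155,95),Q(426,348)),("scene",(-55,200,95),Q(579,311)),("scene",(55,200,95),Q(464,387))]
def f(p): return np.concatenate([ (proj(C[n],D(p,X))-np.array(u)) for n,X,u in obs if X[2]<140])
s=least_squares(f,[.6,0,0],loss="soft_l1"); p=s.x
print(p.round(4)); 
for o,e in zip([o for o in obs if o[1][2]<140],f(p).reshape(-1,2)): print(o[0],o[1],e.round(2))
np.save("p.npy",p)
# knob from both
def g(k): return np.concatenate([proj(C["side"],D(p,(k[0],k[1],142)))-S(270,318),proj(C["scene"],D(p,(k[0],k[1],142)))-Q(460,243)])
k=least_squares(g,[0,130]);print("knob deck",k.x,k.fun.round(2), D(p,(*k.x,125)))
# stop: front top edge corners, front-face right corner
for nm,X,u in [("side",(60,0,58.5),S(183,138)),("side",(-50,0,58.5),S(304,125))]: pass
def stp(j):
    e=[]
    for nm,X,u in [("side",(-50,j-150,58.5),S(304,126)),("side",(60,j-150,58.5),S(184,138)),("side",(-50,j-200,58.5),S(301,99)),("scene",(-50,j-150,58.5),Q(263,127)),("scene",(-50,j-200,58.5),Q(229,100)),]:
        e.append(proj(C[nm],D(p,X))-u)
    return np.concatenate(e)
j=least_squares(lambda a:stp(a[0]),[30]);print("stop mm",j.x,j.fun.round(2))
# rack: ledge corner etc skip; lever tip
def lv(a):
    L=96;X=(35-L*np.sin(a[0]-.15),j.x[0]-175,71.5+L*np.cos(a[0]-.15))
    return np.concatenate([proj(C["side"],D(p,X))-S(203,18),proj(C["scene"],D(p,X))-Q(151,38)])
l=least_squares(lv,[.1]);print("lever",l.x,l.fun.round(2))
for q in [(0,j.x[0]-200,36),(35,j.x[0]-175,71.5),(0,155,40)]: print(q,D(p,q).round(4))
E
```

```text
[0.5062 0.0343 0.2315]
side (120, -210, 12) [ 0.21 -0.55]
side (-120, -210, 12) [-0.37  0.21]
side (-120, 210, 12) [0.17 0.33]
side (120, 210, 12) [-0.15  1.17]
side (55, 155, 95) [-1.15 -0.57]
side (-55, 155, 95) [ 0.57 -1.52]
side (-55, 200, 95) [ 0.6 -0.4]
side (55, 200, 95) [-1.6   0.29]
scene (120, -210, 12) [-0.4  -0.97]
scene (-120, -210, 12) [ 0.39 -0.28]
scene (-120, 210, 12) [ 0.13 -0.32]
scene (120, 210, 12) [0.22 0.69]
scene (55, 155, 95) [-1.23  0.63]
scene (-55, 200, 95) [ 0.97 -1.14]
scene (55, 200, 95) [0.7  0.05]
knob deck [ -0.77123614 132.01518205] [ 0.4   0.41 -0.58 -0.01] [0.47515791 0.16262233 0.125     ]
stop mm [-0.04166246] [ 0.89  1.46 -0.9   1.79  0.17 -1.28 -0.02 -1.32 -0.79 -1.32]
lever [0.21930551] [-0.03  1.46  0.13  0.02]
(0, np.float64(-200.04166245994108), 36) [ 0.5521 -0.1604  0.036 ]
(35, np.float64(-175.04166245994108), 71.5) [ 0.5804 -0.128   0.0715]
(0, 155, 40) [0.4706 0.1852 0.04  ]
```

```bash
cat >> h.py <<'E'
def W2D(p,X):
    c,s=np.cos(p[2]),np.sin(p[2]); d=np.asarray(X)[:2]-p[:2]
    return np.array([c*d[0]+s*d[1],-s*d[0]+c*d[1],X[2]])*1000
def tool(p):
    s=r.get_state(); q=s["eef_rot"]
    from scipy.spatial.transform import Rotation as Ro
    M=Ro.from_quat(q).as_matrix(); a=np.degrees(np.arctan2(M[1,0],M[0,0])-p[2])
    return s,W2D(p,s["tool_pos"]),a
def tri(u1,u2):
    g=lambda X:np.concatenate([proj(C["side"],X)-u1,proj(C["scene"],X)-u2])
    l=least_squares(g,[.5,0,.05]); return l.x
def show():
    p=np.load("p.npy"); s,d,a=tool(p)
    print("t %.2f deckTCP %s xang %.1f F %s M %s open %.3f q7 %.2f"%(s["clock"],d.round(1),a,s["contact_force"].round(1),s["moment"].round(2),s["opening"],s["q"][6]))
E
python3 - <<'E'
from h import *
p=np.load("p.npy"); show()
for n,a,b in [("beaker",(275.1,109.1),(197.7,141.7)),("spare",(235.8,114.2),(167,157.1)),("green",(313.4,130.9),(238.3,147.1)),("jar",(267.3,229.6),(271.1,218))]:
    X=tri(a,b); print(n,X.round(3),W2D(p,X).round(0))
E
```

```text
t 1.35 deckTCP [-483.5 -542.   238.7] xang -88.4 F [-0.4 -0.6 -0.8] M [ 0.   -0.01 -0.03] open 1.000 q7 -0.22
beaker [ 0.411 -0.453  0.051] [-204. -453.   51.]
spare [ 0.561 -0.437  0.032] [ -55. -471.   32.]
green [ 0.264 -0.355  0.03 ] [-325. -324.   30.]
jar [0.391 0.121 0.046] [-92. 110.  46.]
```

```bash
python3 -m jog '[[-0.019,-0.028,0,0.0045,1],[-0.019,-0.028,0,0,1],[-0.019,-0.028,0,0,1],[-0.019,-0.028,0,0,1],[-0.019,-0.028,0,0,1],[-0.019,-0.028,0,0,1],[-0.019,-0.028,0,0,1],[-0.019,-0.028,0,0,1],[-0.019,-0.028,0,0,1],[-0.019,-0.028,0,0,1],[-0.019,-0.028,0,0,1],[-0.019,-0.028,0,0,1],[-0.019,-0.028,0,0,1],[-0.019,-0.028,0,0,1],[-0.019,-0.028,0,0,1],[-0.019,-0.028,0,0,1]]' 20; python3 -c "
from h import *
show()
import cv2
for n in('side','wrist'): cv2.imwrite('pics/a_%s.png'%n,cv2.resize(r.snapshot(n)[:,:,::-1],(800,600)))"
```

```text
clock: 2.95
tool_pos: [0.5269, -0.2041, 0.2389]
eef_rot: [0.784, -0.621, 0.0, -0.0]
contact_force: [-0.1, 0.2, -0.1]
opening: 0.003
t 2.95 deckTCP [ -34.5 -236.8  238.9] xang -90.1 F [-0.1  0.2 -0.1] M [-0.05  0.01 -0.03] open 0.003 q7 -1.15
```

View pics/a_side.png

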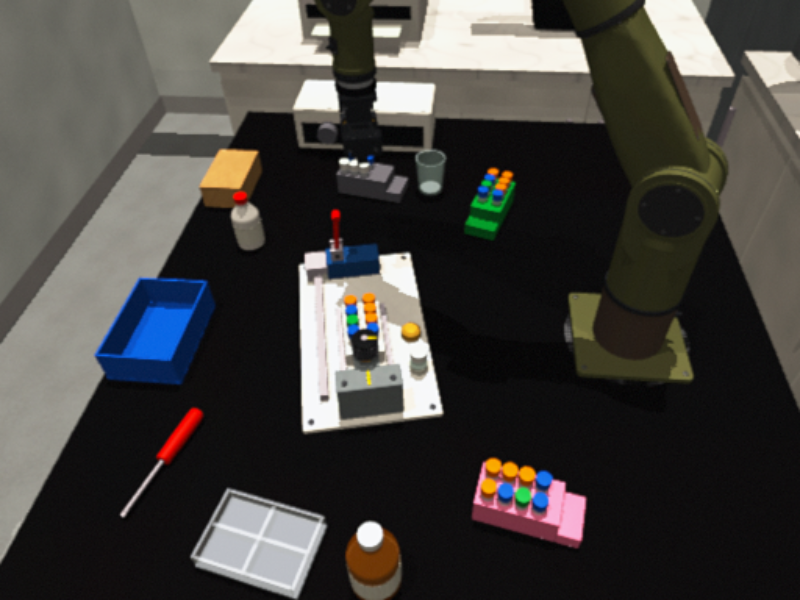

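View pics/a_wrist.png

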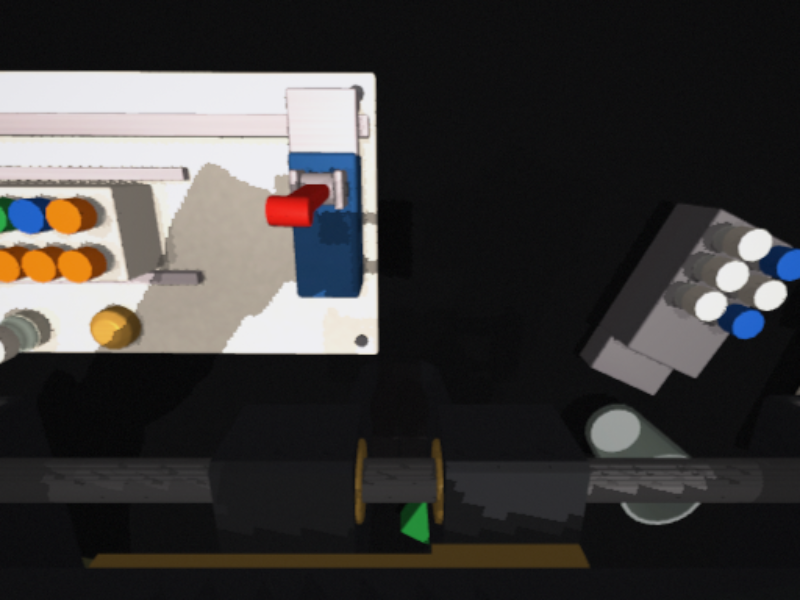

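```bash
python3 - <<'E'
from h import *
p=np.load("p.npy")
c=r.get_calibration("wrist")
k=800/512
for X in [(120,-210,12),(-120,-210,12),(60,-200,58.5),(-50,-200,58.5),(60,-150,58.5),(-50,-150,58.5)]: print(X,(proj(c,D(p,X))*k).round(0))
E
```

```text
(120, -210, 12) [371.  66.]
(-120, -210, 12) [374. 350.]
(60, -200, 58.5) [354. 145.]
(-50, -200, 58.5) [357. 293.]
(60, -150, 58.5) [284. 145.]
(-50, -150, 58.5) [294. 293.]
```

```bash
python3 -m jog '[[0,0,0.024,0,1],[0,0,0.024,0,1],[0,0,0.024,0,1],[0,0,0.024,0,1],[0,0,0.024,0,1],[0,0,0.024,0,1],[0,0,0.024,0,1],[0,0,0.024,0,1]]'; python3 -m jog '[[-0.005,0,0,0,1],[-0.005,0,0,0,1],[-0.005,0,0,0,1],[-0.005,0,0,0,1],[-0.005,0,0,0,1],[-0.005,0,0,0,1]]';  python3 -c "
from h import *
show()
import cv2
for n in('side','wrist'): cv2.imwrite('pics/b_%s.png'%n,cv2.resize(r.snapshot(n)[:,:,::-1],(800,600)))"
```

```text
clock: 3.85
tool_pos: [0.5257, -0.2061, 0.0459]
eef_rot: [0.784, -0.621, 0.0, 0.0]
contact_force: [0.2, 0.6, -0.5]
opening: 0.007
clock: 4.45
tool_pos: [0.52, -0.1774, 0.0478]
eef_rot: [0.783, -0.621, 0.002, 0.0]
contact_force: [1.8, -4.9, 3.1]
opening: 0.002
t 4.45 deckTCP [ -35.1 -209.2   47.8] xang -90.1 F [ 1.8 -4.9  3.1] M [-0.79 -0.15  0.03] open 0.002 q7 -1.24
```

View pics/b_side.png

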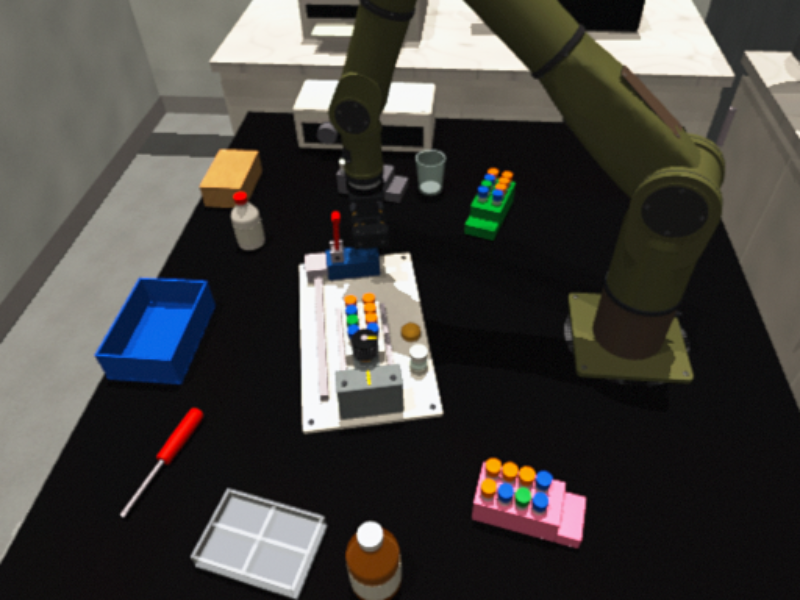

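View pics/b_wrist.png

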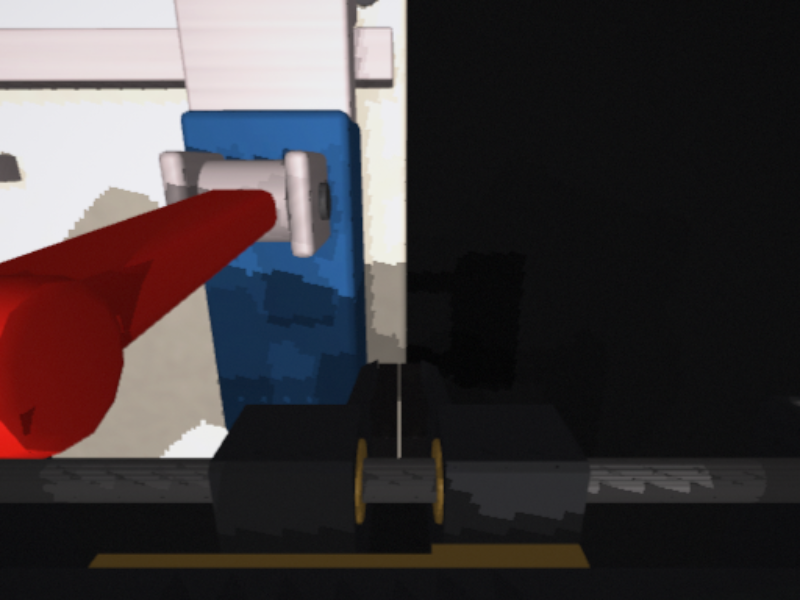

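```bash
python3 -m jog '[[-0.009,0,0,0,1],[-0.009,0,0,0,1],[-0.009,0,0,0,1],[-0.009,0,0,0,1],[-0.009,0,0,0,1],[-0.009,0,0,0,1],[-0.009,0,0,0,1],[-0.009,0,0,0,1],[-0.009,0,0,0,1],[-0.009,0,0,0,1]]';  python3 -c "
from h import *
show()
import cv2
for n in('side','wrist'): cv2.imwrite('pics/c_%s.png'%n,cv2.resize(r.snapshot(n)[:,:,::-1],(800,600)))"
```

```text
clock: 5.55
tool_pos: [0.4985, -0.0877, 0.0467]
eef_rot: [0.784, -0.621, 0.0, -0.0]
contact_force: [1.6, -3.2, 3.7]
opening: 0.006
t 5.55 deckTCP [ -35.5 -116.9   46.7] xang -90.1 F [ 1.6 -3.2  3.7] M [-0.71 -0.55  0.  ] open 0.006 q7 -1.36
```

View pics/c_side.png

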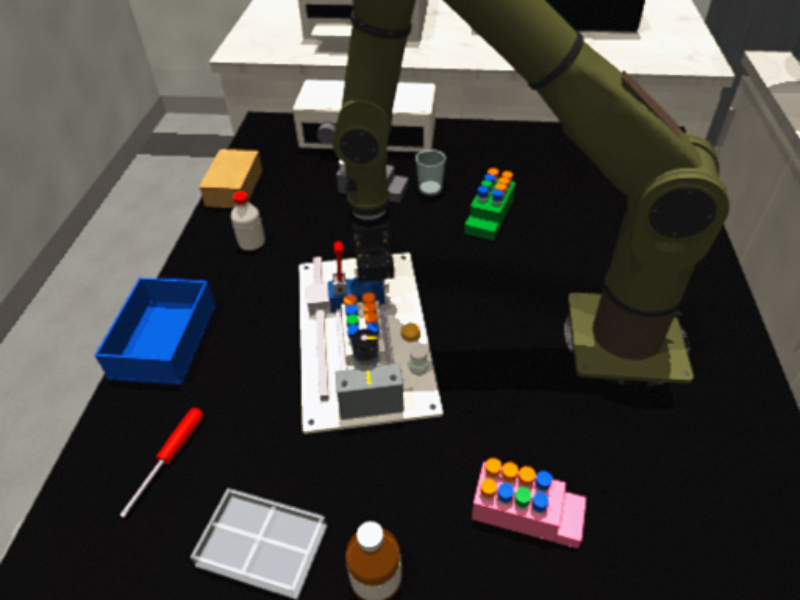

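View pics/c_wrist.png

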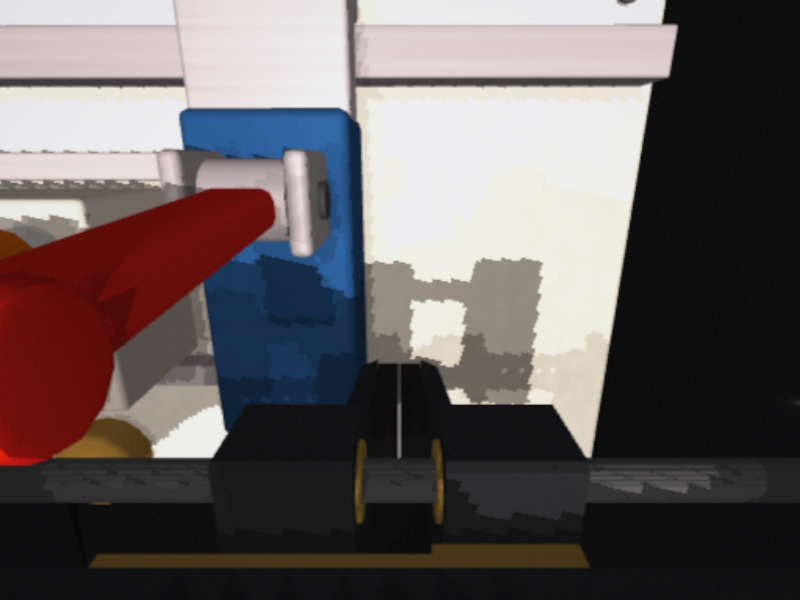

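```bash
python3 -m jog '[[-0.005,0,0,0,1],[-0.005,0,0,0,1],[-0.005,0,0,0,1],[-0.005,0,0,0,1],[-0.005,0,0,0,1],[-0.005,0,0,0,1],[-0.005,0,0,0,1]]';  python3 -c "
from h import *
show()"; python3 -m jog '[[-0.002,0,0,0,1],[-0.002,0,0,0,1]]';python3 -c "
from h import *
show()"; python3 -m jog '[[-0.002,0,0,0,1],[-0.002,0,0,0,1]]';python3 -c "
from h import *
show()"
```

```text
clock: 6.35
tool_pos: [0.4897, -0.0549, 0.0465]
eef_rot: [0.783, -0.621, -0.0, 0.001]
contact_force: [-0.1, -6.7, -4.7]
opening: 0.003
t 6.35 deckTCP [-36.5 -83.1  46.5] xang -90.1 F [-0.1 -6.7 -4.7] M [-1.42 -0.08  0.04] open 0.003 q7 -1.40
clock: 6.55
tool_pos: [0.4888, -0.0512, 0.0465]
eef_rot: [0.783, -0.621, -0.0, 0.001]
contact_force: [0.8, -6.6, -3.1]
opening: 0.007
t 6.55 deckTCP [-36.5 -79.2  46.5] xang -90.1 F [ 0.8 -6.6 -3.1] M [-1.43 -0.1   0.01] open 0.007 q7 -1.40
clock: 6.75
tool_pos: [0.488, -0.0474, 0.0465]
eef_rot: [0.783, -0.622, -0.0, 0.001]
contact_force: [0.2, -6.1, -2.9]
opening: 0.002
t 6.75 deckTCP [-36.5 -75.4  46.5] xang -90.1 F [ 0.2 -6.1 -2.9] M [-1.39 -0.06  0.05] open 0.002 q7 -1.41
```

```bash
for i in 1; do python3 -m jog '[[-0.002,0,0,0,1],[-0.002,0,0,0,1],[-0.002,0,0,0,1]]';python3 -c "
from h import *
show()"; python3 -m jog '[[-0.002,0,0,0,1],[-0.002,0,0,0,1]]';python3 -c "
from h import *
show()
import cv2
for n in('side','wrist'): cv2.imwrite('pics/d_%s.png'%n,cv2.resize(r.snapshot(n)[:,:,::-1],(800,600)))";done
```

```text
clock: 7.05
tool_pos: [0.4868, -0.0428, 0.0465]
eef_rot: [0.783, -0.622, 0.001, 0.001]
contact_force: [1.2, -11.8, -4.1]
opening: 0.002
t 7.05 deckTCP [-36.6 -70.5  46.5] xang -90.2 F [  1.2 -11.8  -4.1] M [-2.59 -0.3   0.03] open 0.002 q7 -1.41
clock: 7.25
tool_pos: [0.4867, -0.0426, 0.0466]
eef_rot: [0.782, -0.624, 0.003, 0.003]
contact_force: [2.8, -20.7, -7.1]
opening: 0.007
t 7.25 deckTCP [-36.6 -70.4  46.6] xang -90.4 F [  2.8 -20.7  -7.1] M [-4.36 -0.69  0.06] open 0.007 q7 -1.42
```

View pics/d_side.png

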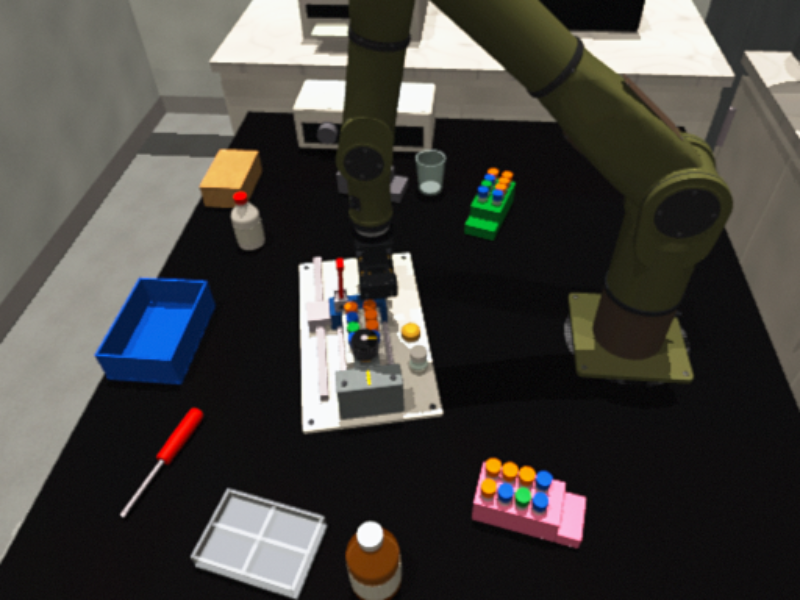

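View pics/d_wrist.png

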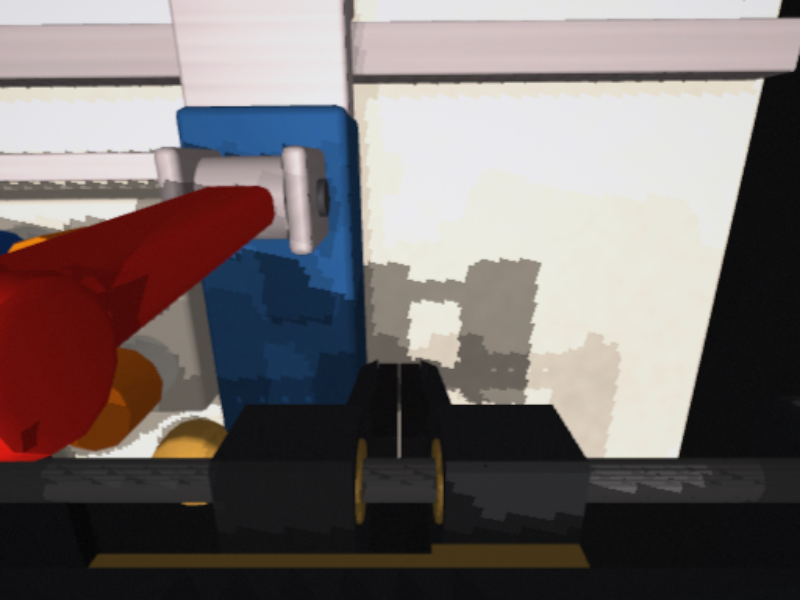

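```bash
python3 -m jog '[[0.01,0,0,0,1],[0.01,0,0,0,1],[0,0,-0.025,0,1],[0,0,-0.025,0,1],[0,0,-0.025,0,1],[0,0,-0.025,0,1],[0,0,-0.025,0,1],[0,0,-0.025,0,1],[-0.005,-0.02,0,0,1],[-0.01,-0.025,0,0,1],[-0.015,-0.03,0,0,1],[-0.015,-0.03,0,0,1],[-0.005,0,0,0,1],[0,0,0,0,1]]';  python3 -c "
from h import *
show()
import cv2
for n in('side','scene','wrist'): cv2.imwrite('pics/e_%s.png'%n,cv2.resize(r.snapshot(n)[:,:,::-1],(800,600)))"
```

```text
clock: 8.75
tool_pos: [0.581, 0.0187, 0.1964]
eef_rot: [0.785, -0.62, -0.001, -0.0]
contact_force: [-1.3, -1.2, 0.8]
opening: 0.005
t 8.75 deckTCP [ 69.2 -32.3 196.4] xang -89.8 F [-1.3 -1.2  0.8] M [-0.06  0.01 -0.01] open 0.005 q7 -1.48
```

View pics/e_side.png

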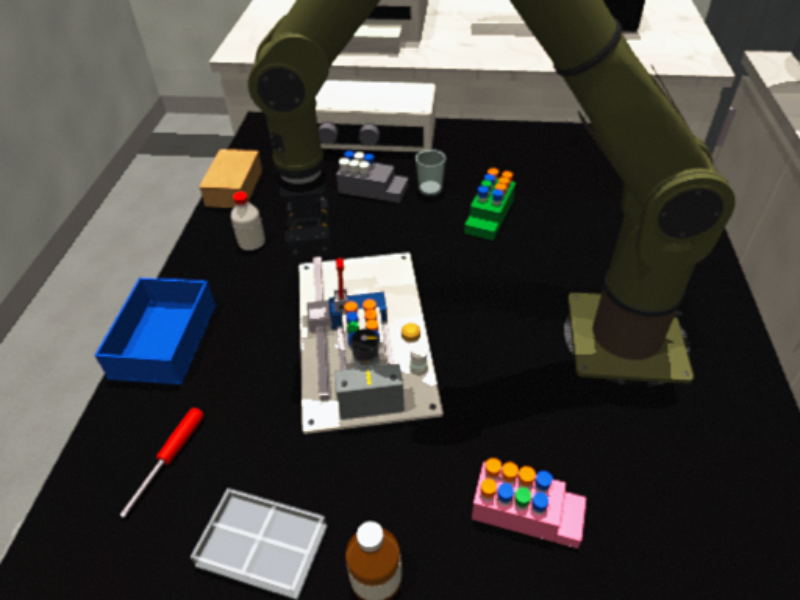

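View pics/e_scene.png

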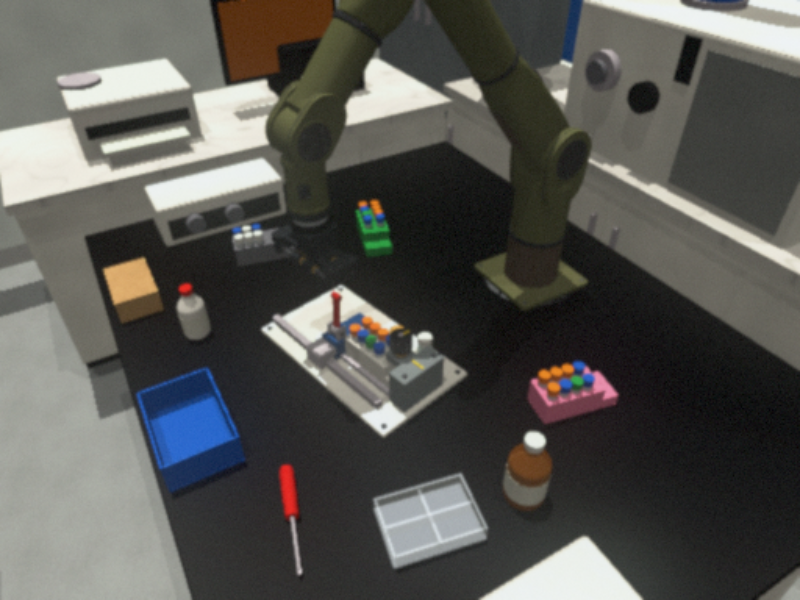

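View pics/e_wrist.png

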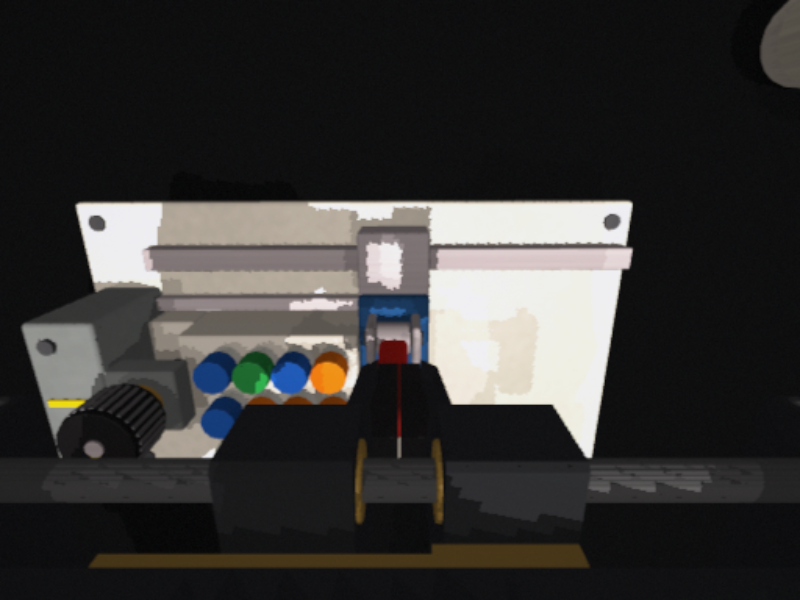

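```bash
python3 - <<'E'
from h import *
p=np.load("p.npy"); k=800/512
c=r.get_calibration("wrist"); s,d,a=tool(p)
print("tcp",proj(c,s["tool_pos"])*k, "cam deck",W2D(p,-c["R"].T@c["t"]))
for X in [(35,-30,71.5),(29,-30,167),(35,-30,86),(120,-210,12),(120,210,12),(0,132,142)]: print(X,(proj(c,D(p,X))*k).round(0),(proj(C["side"],D(p,X))*k).round(0),(proj(C["scene"],D(p,X))*k).round(0))
print((proj(C["side"],s["tool_pos"])*k).round(0))
E
```

```text
tcp [399.24086598 380.03704846] cam deck [146.91794336 -35.33864411 343.19019468]
(35, -30, 71.5) [391. 335.] [341. 300.] [336. 329.]
(29, -30, 167) [388. 424.] [339. 262.] [335. 293.]
(35, -30, 86) [390. 343.] [340. 294.] [336. 324.]
(120, -210, 12) [632. 199.] [299. 264.] [260. 327.]
(120, 210, 12) [ 71. 199.] [302. 431.] [383. 434.]
(0, 132, 142) [ 94. 443.] [364. 337.] [400. 334.]
[315. 250.]
```

```bash
python3 -m jog '[[0,0,0.017,0,1],[0,0,0.017,0,1],[0,0,0.017,0,1],[0,0.0125,0,0,1],[0,0.0125,0,0,1],[0,0.008,0.001,0,1],[0,0.008,0.001,0,1],[0,0.008,0.001,0,1],[0,0.0085,0.005,0,1],[0,0.0085,0.005,0,1],[0,0.0085,0.005,0,1]]';  python3 -c "
from h import *
show()"; python3 -m jog '[[0,0.0045,0.006,0,1],[0,0.0045,0.006,0,1],[0,0.0045,0.006,0,1],[0,0.0045,0.006,0,1],[0,0.0015,0.005,0,1],[0,0.0015,0.005,0,1]]';  python3 -c "
from h import *
show()
import cv2
for n in('side','scene','wrist'): cv2.imwrite('pics/f_%s.png'%n,cv2.resize(r.snapshot(n)[:,:,::-1],(800,600)))"
```

```text
clock: 10.0
tool_pos: [0.5087, -0.0008, 0.1273]
eef_rot: [0.784, -0.621, 0.0, -0.0]
contact_force: [1.6, 0.7, -0.6]
opening: 0.007
t 10.00 deckTCP [ -5.6 -34.8 127.3] xang -90.1 F [ 1.6  0.7 -0.6] M [ 0.06 -0.32 -0.01] open 0.007 q7 -1.48
clock: 10.6
tool_pos: [0.4882, -0.0055, 0.0931]
eef_rot: [0.784, -0.621, -0.0, 0.0]
contact_force: [-0.9, 0.1, 1.3]
opening: 0.011
t 10.60 deckTCP [-26.6 -34.6  93.1] xang -90.0 F [-0.9  0.1  1.3] M [-0.06  0.12 -0.02] open 0.011 q7 -1.48
```

View pics/f_side.png

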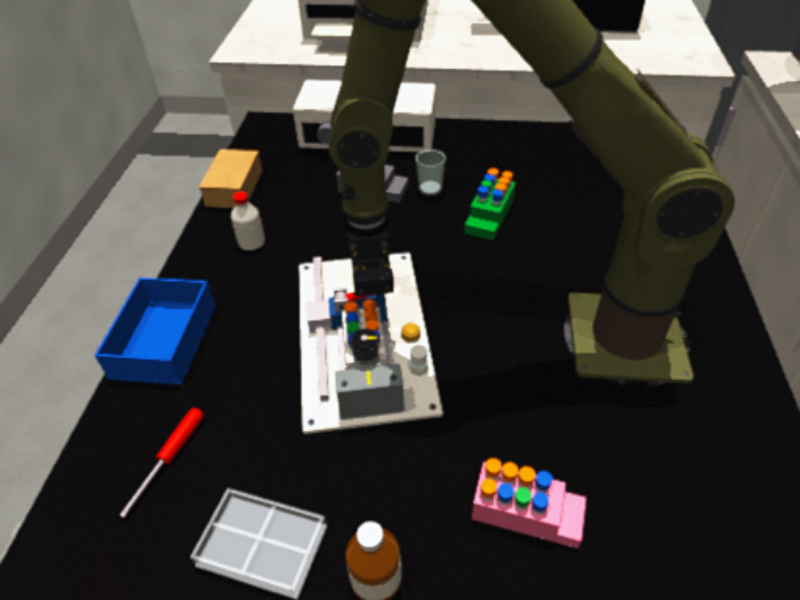

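View pics/f_wrist.png

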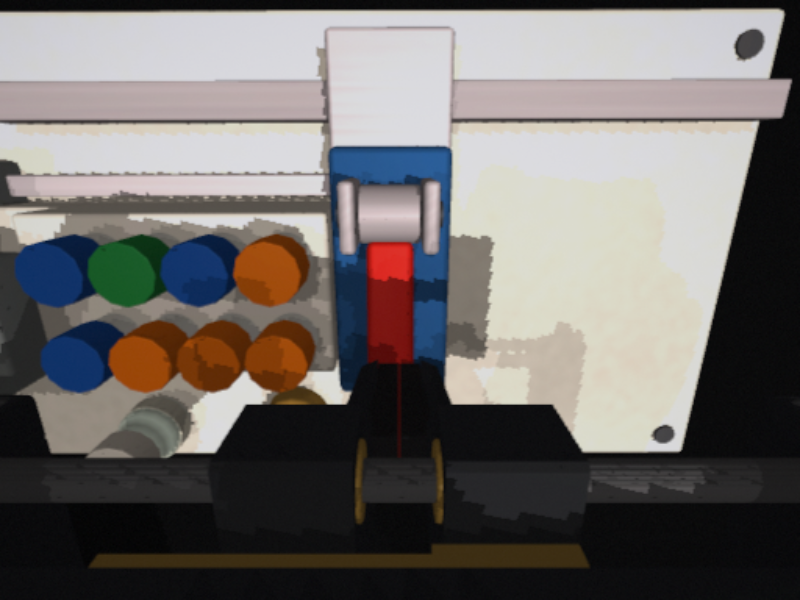

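```bash
python3 -m jog '[[0,0.001,0.005,0,1],[0,0.001,0.005,0,1],[0,0.001,0.003,0,1],[0,0,0.002,0,1]]'; python3 -c "
from h import *
show()"; python3 -m jog '[[0,0,0.002,0,1],[0,0,0.002,0,1],[0,0,0,0,1]]';  python3 -c "
from h import *
show()"
```

```text
clock: 11.15
tool_pos: [0.486, -0.0061, 0.0784]
eef_rot: [0.784, -0.621, 0.0, -0.0]
contact_force: [0.7, -0.1, 1.5]
opening: 0.008
t 11.15 deckTCP [-29.  -34.7  78.4] xang -90.1 F [ 0.7 -0.1  1.5] M [ 0.   -0.08  0.02] open 0.008 q7 -1.48
clock: 11.45
tool_pos: [0.4858, -0.0062, 0.0763]
eef_rot: [0.784, -0.621, 0.0, -0.0]
contact_force: [-2.9, 0.2, 20.0]
opening: 0.0
t 11.45 deckTCP [-29.1 -34.7  76.3] xang -90.1 F [-2.9  0.2 20. ] M [0.12 0.58 0.04] open 0.000 q7 -1.48
```

```bash
python3 -m jog '[[0,0,-0.02,0,1],[0,0,-0.035,0,1],[0,0,-0.035,0,1],[0,0,-0.035,0,0.5],[-0.02,-0.003,0,0,0],[-0.025,-0.005,0,0,0],[-0.03,-0.005,0,0,0],[-0.03,-0.005,0,0,0],[-0.03,-0.005,0,0,0],[-0.025,-0.005,0,0,0],[-0.007,-0.001,0,0,0],[0,0,0,0,0]]';  python3 -c "
from h import *
show()
import cv2
for n in('side','scene','wrist'):
  im=r.snapshot(n); np.save('pics/g_%s.npy'%n,im); cv2.imwrite('pics/g_%s.png'%n,cv2.resize(im[:,:,::-1],(800,600)))
p=np.load('p.npy')
c=r.get_calibration('wrist');np.savez('pics/g_cal.npz',**c)
for X in [(0,132,142),(22,132,142),(-22,132,142),(0,154,142),(0,178,95),(55,155,95),(-55,155,95)]: print(X,(proj(c,D(p,X))*800/512).round(0))"
```

```text
clock: 12.65
tool_pos: [0.4755, 0.1636, 0.1995]
eef_rot: [0.784, -0.62, -0.0, 0.0]
contact_force: [-0.8, -1.0, -0.1]
opening: 0.799
t 12.65 deckTCP [ -0.2 132.9 199.5] xang -89.9 F [-0.8 -1.  -0.1] M [-0.01 -0.01  0.03] open 0.799 q7 -1.76
(0, 132, 142) [395. 325.]
(22, 132, 142) [395. 283.]
(-22, 132, 142) [396. 364.]
(0, 154, 142) [352. 325.]
(0, 178, 95) [320. 297.]
(55, 155, 95) [355. 205.]
(-55, 155, 95) [361. 378.]
```

View pics/g_side.png

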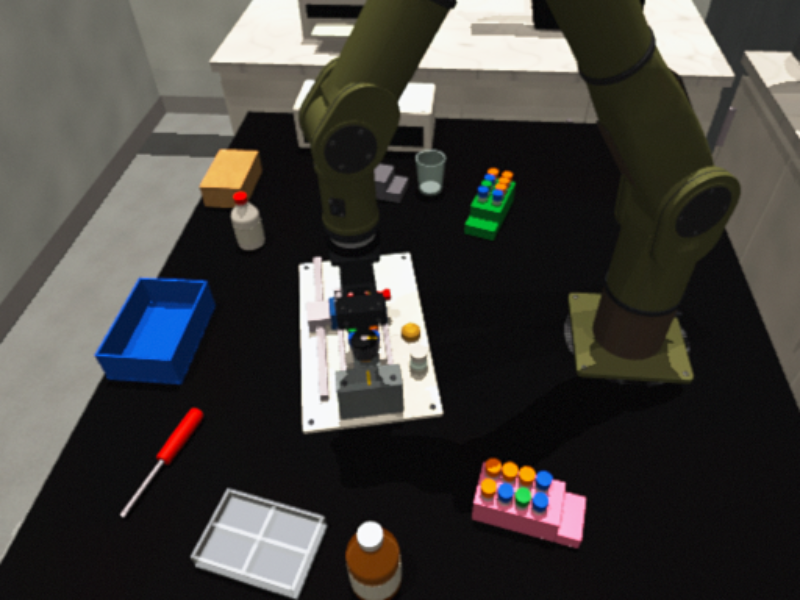

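View pics/g_scene.png

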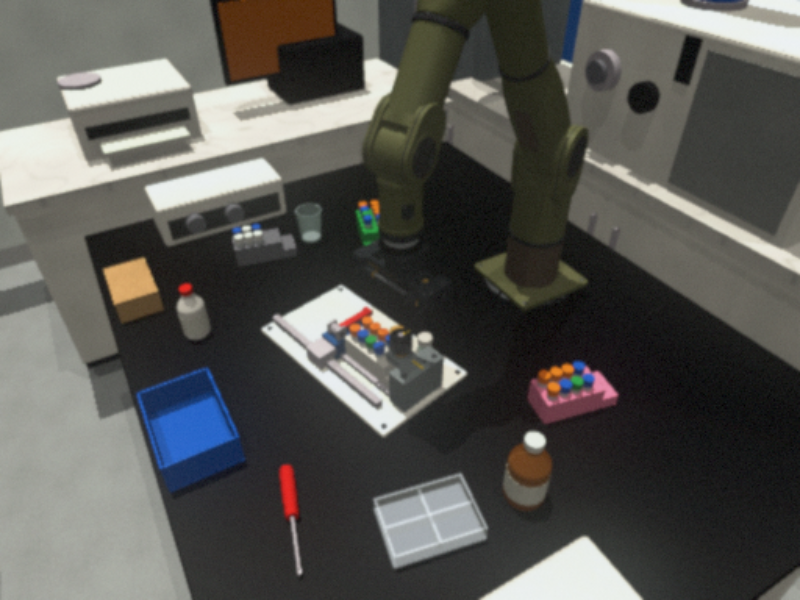

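View pics/g_wrist.png

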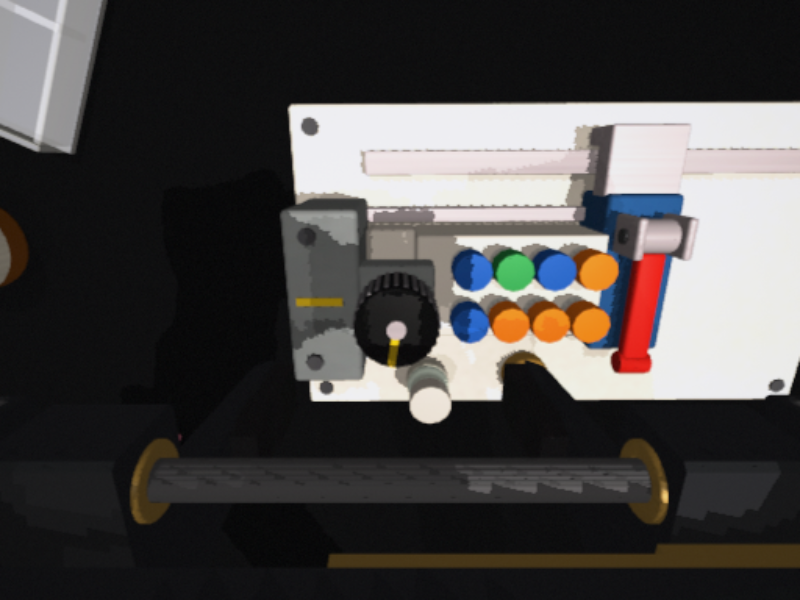

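```bash
python3 -m jog '[[0,0.0015,0.02,0,0],[0,0,0.02,0,0],[0,0,0.02,0,0],[0,0,0.015,0,0],[0,0,0.011,0,0],[0,0,0,0,0]]' 30;  python3 -c "
from h import *
show()"; python3 -m jog '[[0,0,0,0,1],[0,0,0,0,1],[0,0,0,0,1],[0,0,0,0,1],[0,0,0,0,1],[0,0,0,0,1]]' 30; python3 -c "
from h import *
show()
import cv2
for n in('side','wrist'):
  im=r.snapshot(n); cv2.imwrite('pics/i_%s.png'%n,cv2.resize(im[:,:,::-1],(800,600)))"
```

```text
clock: 13.4
tool_pos: [0.474, 0.1612, 0.1127]
eef_rot: [0.783, -0.622, -0.0, 0.001]
contact_force: [-0.4, -0.0, -0.5]
opening: 0.999
t 13.40 deckTCP [ -2.2 130.9 112.7] xang -90.2 F [-0.4 -0.  -0.5] M [ 0.04  0.07 -0.  ] open 0.999 q7 -1.77
clock: 14.0
tool_pos: [0.4747, 0.1623, 0.1139]
eef_rot: [0.784, -0.621, 0.0, 0.0]
contact_force: [-0.1, 0.8, 2.5]
opening: 0.491
t 14.00 deckTCP [ -1.3 131.8 113.9] xang -90.1 F [-0.1  0.8  2.5] M [0.51 0.22 0.  ] open 0.491 q7 -1.77
```

View pics/i_wrist.png

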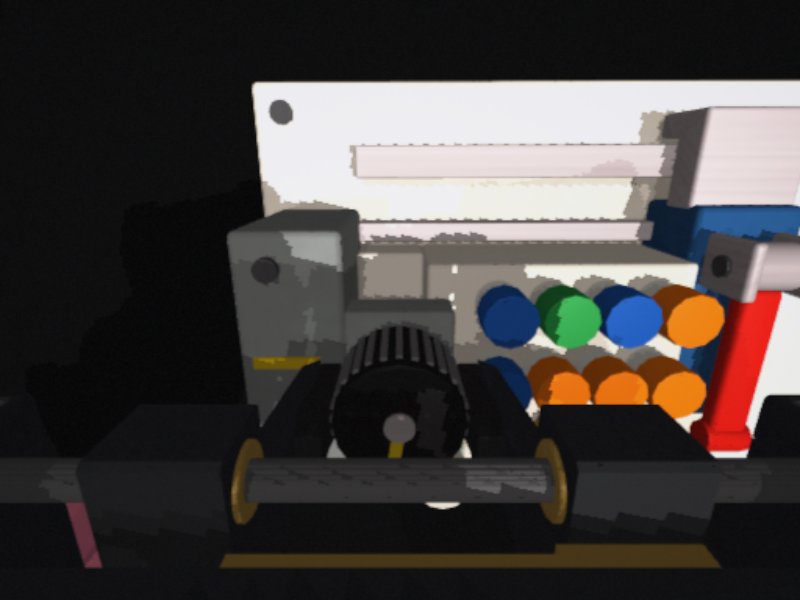

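```bash
python3 -m jog '[[0,0,0,0.01,1],[0,0,0,0.01,1],[0,0,0,0.01,1],[0,0,0,0.01,1],[0,0,0,0.01,1]]';  python3 -c "
from h import *
show()"; python3 -m jog '[[0,0,0,0.01,1],[0,0,0,0.01,1],[0,0,0,0.01,1],[0,0,0,0.01,1],[0,0,0,0.01,1],[0,0,0,0.01,1],[0,0,0,0.01,1],[0,0,0,0.01,1],[0,0,0,0.01,1],[0,0,0,0.01,1]]'; python3 -c "
from h import *
show()
import cv2
for n in('side','scene','wrist'):
  im=r.snapshot(n); cv2.imwrite('pics/j_%s.png'%n,cv2.resize(im[:,:,::-1],(800,600)))"
```

```text
clock: 14.6
tool_pos: [0.4747, 0.1626, 0.1139]
eef_rot: [-0.676, 0.737, -0.0, 0.0]
contact_force: [-0.0, -0.0, 3.5]
opening: 0.491
t 14.60 deckTCP [ -1.3 132.1 113.9] xang -108.2 F [-0.  -0.   3.5] M [-0.19  0.05  0.09] open 0.491 q7 -1.95
clock: 15.6
tool_pos: [0.4749, 0.163, 0.1139]
eef_rot: [-0.415, 0.91, -0.0, 0.001]
contact_force: [0.6, -0.6, 1.9]
opening: 0.492
t 15.60 deckTCP [ -0.9 132.5 113.9] xang -144.2 F [ 0.6 -0.6  1.9] M [ 0.11 -0.05  0.11] open 0.492 q7 -2.31
```

View pics/j_wrist.png

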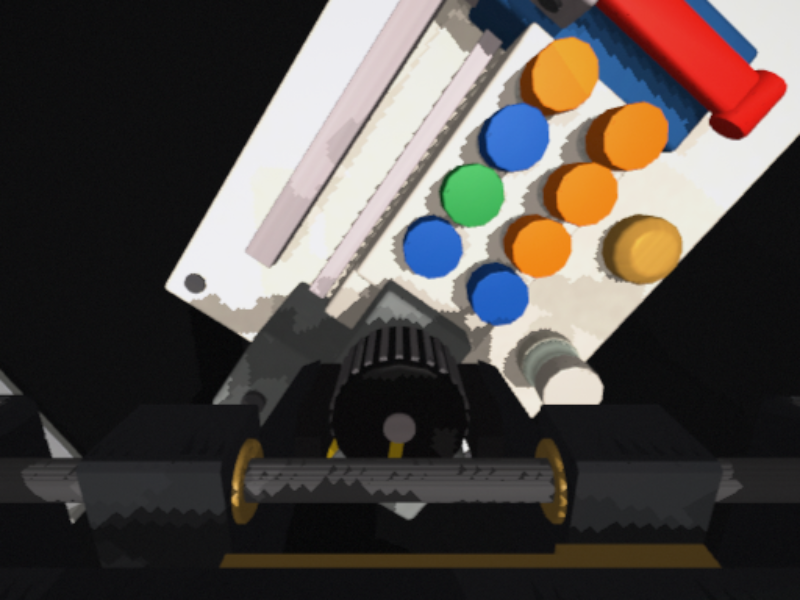

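View pics/j_side.png

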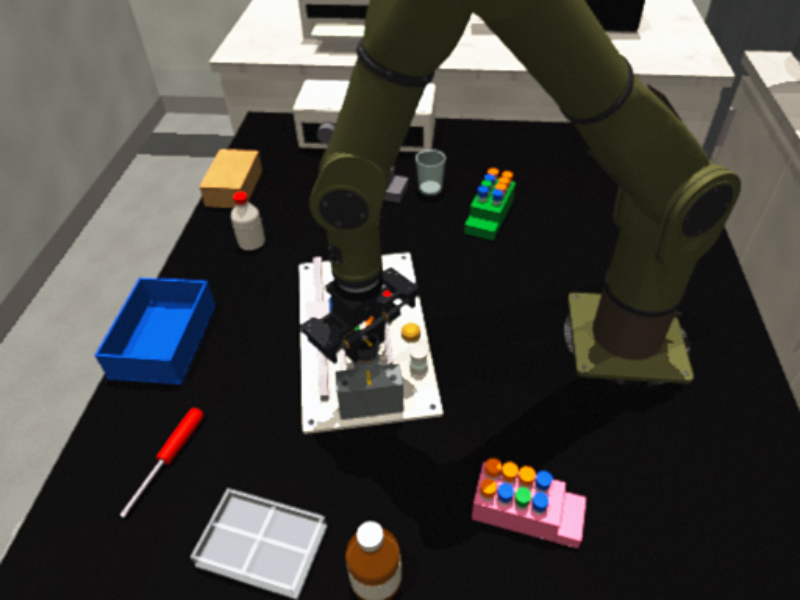

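```bash
python3 -m jog '[[0,0,0,0,0],[0,0,0,0,0],[0,0,0,0,0],[0,0,0,0,0],[0,0,0,0,0],[0,0,0,0,0],[0,0,0,-0.02,0],[0,0,0,-0.02,0],[0,0,0,-0.02,0],[0,0,0,-0.02,0],[0,0,0,-0.02,0],[0,0,0,-0.02,0],[0,0,0,-0.02,0],[0,0,0,-0.02,0],[0,0,0,-0.02,0],[0,0,0,-0.02,0],[0,0,0,0,0]]' 30;  python3 -c "
from h import *
show()
import cv2
for n in('side','wrist'):
  im=r.snapshot(n); cv2.imwrite('pics/k_%s.png'%n,cv2.resize(im[:,:,::-1],(800,600)))"
```

```text
clock: 17.45
tool_pos: [0.4745, 0.1626, 0.1137]
eef_rot: [0.871, -0.491, -0.0, -0.0]
contact_force: [-0.1, 0.6, -0.7]
opening: 0.999
t 17.45 deckTCP [ -1.4 132.1 113.7] xang -72.0 F [-0.1  0.6 -0.7] M [ 0.02 -0.07 -0.  ] open 0.999 q7 -1.58
```

View pics/k_wrist.png

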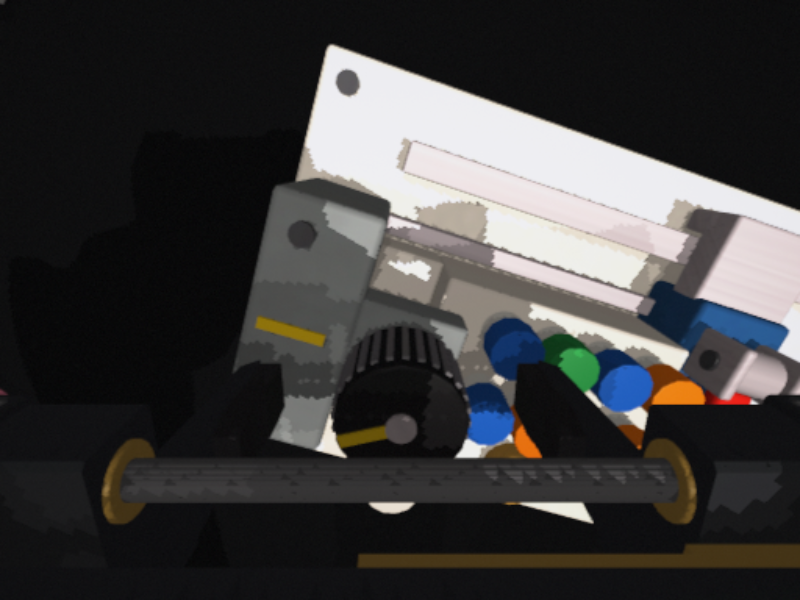

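View pics/k_side.png

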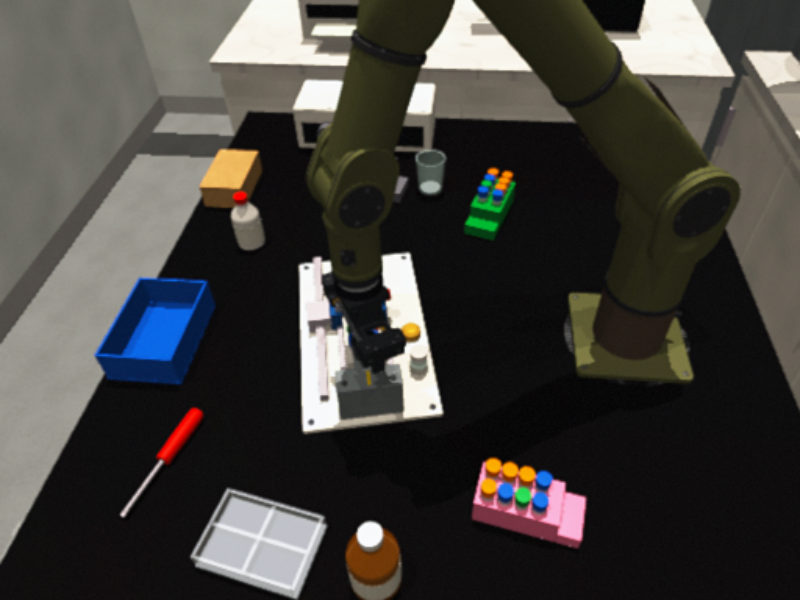

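```bash
cat >> h.py <<'E'
def plane(c,u,z):
    d=c["R"].T@np.linalg.solve(c["mtx"],[u[0],u[1],1]); o=-c["R"].T@c["t"]; return o+d*(z-o[2])/d[2]
def lineang(p,c,a,b,z=.142):
    A,B=[W2D(p,plane(c,np.array(u)*512/800,z)) for u in(a,b)]; v=B-A
    return A.round(1),np.degrees(np.arctan2(v[1],v[0]))-90
E
python3 -c "
from h import *
p=np.load('p.npy'); print(lineang(p,r.get_calibration('wrist'),(402,428),(340,440)))
c=r.get_calibration('wrist'); print(lineang(p,c,(325,340),(258,322),.095))"
python3 -m jog '[[0,0,0,0,1],[0,0,0,0,1],[0,0,0,0,1],[0,0,0,0,1],[0,0,0,0,1],[0,0,0,0,1]]' 30; python3 -c "
from h import *
show()"
```

```text
(array([ -2.9, 131.3, 142. ]), np.float64(30.442633936791253))
(array([ -2.7, 164.5,  95. ]), np.float64(1.324033761850842))
clock: 18.15
tool_pos: [0.4749, 0.1621, 0.1138]
eef_rot: [0.871, -0.491, 0.0, 0.0]
contact_force: [-0.0, 1.0, 0.8]
opening: 0.493
t 18.15 deckTCP [ -1.1 131.6 113.8] xang -72.1 F [-0.   1.   0.8] M [0.56 0.34 0.01] open 0.493 q7 -1.59
```

```bash
python3 -m jog '[[0,0,0,0.01,1],[0,0,0,0.01,1],[0,0,0,0.01,1],[0,0,0,0.01,1],[0,0,0,0.01,1],[0,0,0,0.01,1],[0,0,0,0.01,1]]';  python3 -c "
from h import *
show()"; python3 -m jog '[[0,0,0,0.005,1],[0,0,0,0.005,1]]';  python3 -c "
from h import *
show()"; python3 -m jog '[[0,0,0,0.005,1],[0,0,0,0,1]]';  python3 -c "
from h import *
show()"
```

```text
clock: 18.85
tool_pos: [0.4748, 0.1625, 0.1138]
eef_rot: [0.742, -0.67, 0.0, -0.0]
contact_force: [0.5, -1.2, -0.4]
opening: 0.49
t 18.85 deckTCP [ -1.2 132.  113.8] xang -97.4 F [ 0.5 -1.2 -0.4] M [-0.11 -0.01  0.07] open 0.490 q7 -1.84
clock: 19.05
tool_pos: [0.4748, 0.1626, 0.1138]
eef_rot: [0.721, -0.693, 0.0, -0.0]
contact_force: [0.1, -1.7, 1.6]
opening: 0.494
t 19.05 deckTCP [ -1.2 132.  113.8] xang -100.9 F [ 0.1 -1.7  1.6] M [-0.16 -0.14  0.12] open 0.494 q7 -1.88
clock: 19.25
tool_pos: [0.4747, 0.1626, 0.1138]
eef_rot: [0.711, -0.704, 0.0, -0.0]
contact_force: [0.7, -1.4, 1.2]
opening: 0.49
t 19.25 deckTCP [ -1.2 132.  113.8] xang -102.7 F [ 0.7 -1.4  1.2] M [-0.26 -0.19  0.1 ] open 0.490 q7 -1.89
```

```bash
python3 -m jog '[[0,0,0,0.005,1],[0,0,0,0,1]]';  python3 -c "
from h import *
show()"; python3 -m jog '[[0,0,0,0.005,1],[0,0,0,0,1]]';  python3 -c "
from h import *
show()"; python3 -m jog '[[0,0,0,0.005,1],[0,0,0,0,1]]';  python3 -c "
from h import *
show()"
```

```text
clock: 19.45
tool_pos: [0.4747, 0.1626, 0.1138]
eef_rot: [-0.699, 0.715, -0.0, 0.0]
contact_force: [1.4, -2.0, 0.9]
opening: 0.492
t 19.45 deckTCP [ -1.2 132.1 113.8] xang -104.5 F [ 1.4 -2.   0.9] M [-0.34 -0.27  0.08] open 0.492 q7 -1.91
clock: 19.65
tool_pos: [0.4747, 0.1626, 0.1138]
eef_rot: [-0.688, 0.726, -0.0, 0.0]
contact_force: [0.7, -1.6, 1.7]
opening: 0.486
t 19.65 deckTCP [ -1.2 132.1 113.8] xang -106.3 F [ 0.7 -1.6  1.7] M [-0.33 -0.27  0.06] open 0.486 q7 -1.93
clock: 19.85
tool_pos: [0.4747, 0.1627, 0.1138]
eef_rot: [-0.676, 0.736, -0.0, 0.0]
contact_force: [1.8, -2.1, 2.5]
opening: 0.489
t 19.85 deckTCP [ -1.2 132.1 113.8] xang -108.1 F [ 1.8 -2.1  2.5] M [-0.32 -0.35  0.13] open 0.489 q7 -1.95
```

```bash
cat > m.py <<'E'
from h import *
m=[]
for i in range(5): r.snapshot("wrist"); m.append(r.get_state()["moment"][2])
print("Mz mean %.3f sd %.3f"%(np.mean(m),np.std(m))); show()
E
python3 m.py; python3 -m jog '[[0,0,0,0.005,1],[0,0,0,0,1]]';  python3 m.py;python3 -m jog '[[0,0,0,0.005,1],[0,0,0,0,1]]';  python3 m.py
python3 -c "
from h import *
import cv2
for n in('wrist',):
  im=r.snapshot(n); cv2.imwrite('pics/l_%s.png'%n,cv2.resize(im[:,:,::-1],(800,600)))"
```

```text
Mz mean 0.123 sd 0.028
t 20.10 deckTCP [ -1.2 132.2 113.8] xang -108.1 F [ 2.4 -1.7  1.6] M [-0.36 -0.43  0.09] open 0.488 q7 -1.95
clock: 20.3
tool_pos: [0.4748, 0.1627, 0.1138]
eef_rot: [-0.665, 0.747, -0.0, 0.0]
contact_force: [1.9, -2.0, 2.4]
opening: 0.492
Mz mean 0.159 sd 0.025
t 20.55 deckTCP [ -1.2 132.2 113.7] xang -109.9 F [ 1.8 -2.2  1.2] M [-0.44 -0.54  0.14] open 0.492 q7 -1.97
clock: 20.75
tool_pos: [0.4747, 0.1627, 0.1138]
eef_rot: [-0.653, 0.757, -0.0, 0.0]
contact_force: [2.1, -3.2, 2.4]
opening: 0.488
Mz mean 0.204 sd 0.025
t 21.00 deckTCP [ -1.2 132.2 113.7] xang -111.7 F [ 2.  -2.8  2.7] M [-0.48 -0.62  0.23] open 0.492 q7 -1.98
```

View pics/l_wrist.png

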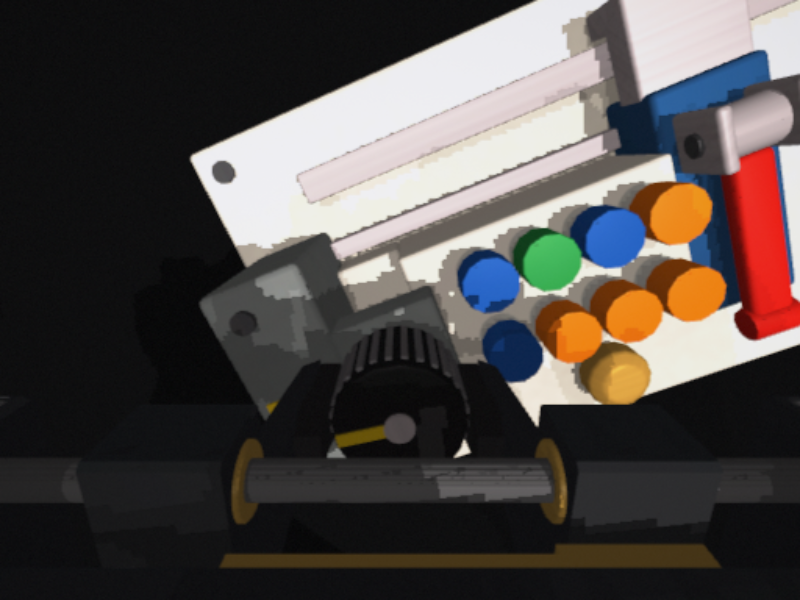

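Torque rose 0.10 → 0.16 → 0.20 N·m at exactly the spring's slope: seated. I release and inspect.

```bash
python3 -m jog '[[0,0,0,0,0],[0,0,0,0,0],[0,0,0,0,0],[0,0,0,0,0],[0,0,0,0,0],[0,0,0,0,0],[0,0,-0.02,0,0],[0,0,-0.025,-0.02,0],[0,0,-0.025,-0.02,0],[0,0,-0.025,-0.02,0],[0,0,0,0,0],[0,0,0,0,0]]' 30;  python3 -c "
from h import *
show()
import cv2
for n in('wrist','side','scene'):
  im=r.snapshot(n); cv2.imwrite('pics/n_%s.png'%n,cv2.resize(im[:,:,::-1],(800,600)))"
```

```text
clock: 22.25
tool_pos: [0.4745, 0.1627, 0.2089]
eef_rot: [0.783, -0.622, 0.0, -0.0]
contact_force: [0.4, 1.1, 0.2]
opening: 0.999
t 22.25 deckTCP [ -1.4 132.3 208.9] xang -90.2 F [0.4 1.1 0.2] M [ 0.   -0.    0.01] open 0.999 q7 -1.76
```

View pics/n_wrist.png

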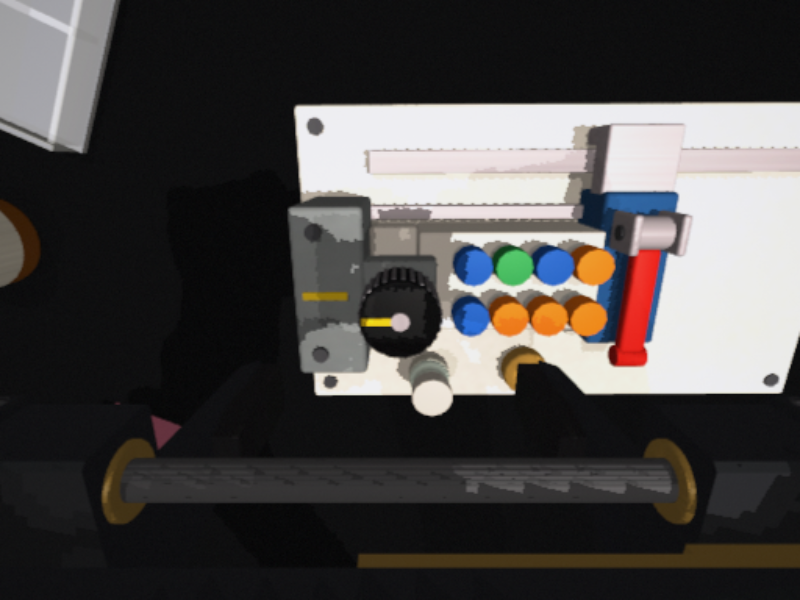

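View pics/n_scene.png

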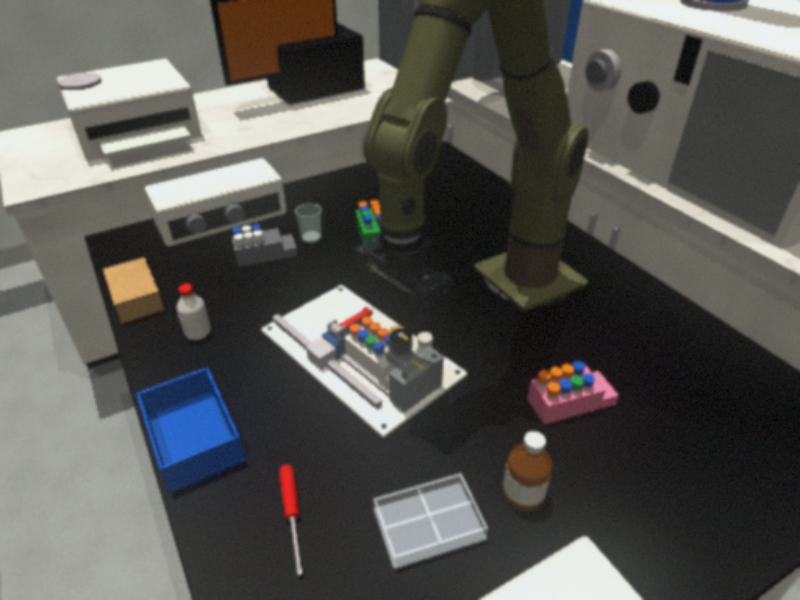

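```bash
python3 -c "
from h import *
import cv2
p=np.load('p.npy'); c=r.get_calibration('wrist')
print(lineang(p,c,(400,322),(363,322)),lineang(p,c,(347,296.5),(303,296),.095))
im=r.snapshot('wrist'); cv2.imwrite('pics/o.png',cv2.resize(im[115:245,180:450][:,:,::-1],(800,385),interpolation=cv2.INTER_CUBIC))
for n,X,z in [('rack rear top',(606,232),.067),('stop front top',(588,193),.0585),('stop rear top',(676,193),.0585),('lever tip',(628,362),.0765),('lever root',(645,250),.0765)]: print(n,W2D(p,plane(c,np.array(X)*.64,z)).round(1))
"
```

```text
(array([ -3.6, 131.6, 142. ]), np.float64(-0.10402633846763365)) (array([ -4.2, 164.8,  95. ]), np.float64(-0.7850107720435915))
rack rear top [31.6 -5.5 67. ]
stop front top [56.3  6.2 58.5]
stop rear top [ 56.2 -52.3  58.5]
lever tip [-58.9 -30.1  76.5]
lever root [ 21.4 -28.1  76.5]
```

View pics/o.png

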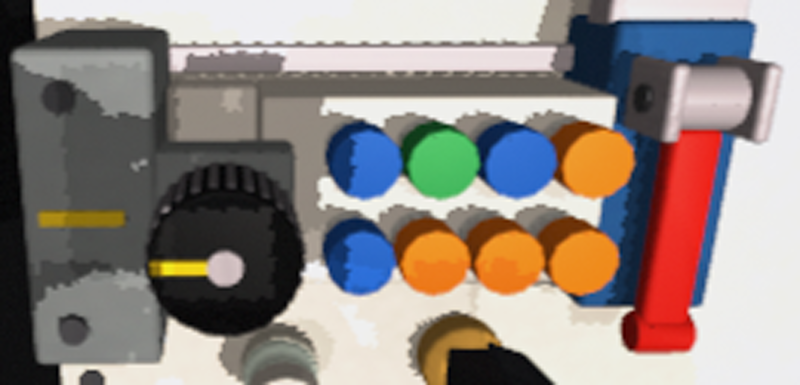

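```bash
python3 -c "
from h import *
show(); r.finish_job()"
```

```text
t 22.45 deckTCP [ -2.1 132.2 207.7] xang -90.1 F [-0.5  0.2 -0.1] M [ 0.01  0.03 -0.  ] open 0.998 q7 -1.76
the job is handed in; nothing more can be done
```

I did all three steps in the order asked and handed the job in at 22.5 s of the 72 s. No verdict is reported, so these are my own checks.

- **Stop and rack:** I pushed the blue stop until it stopped moving and the force rose to about 20 N. In the last picture the rack's rear edge measures at deck y = -5.5 mm; home is -5.
- **Lever:** I pressed it down onto its hard stop at 76.3 mm with about 20 N. Flat is 76.5 mm, and its tip shows close to the flat position, at deck x ≈ -59 mm (expected -61).
- **Thumbscrew:** I turned it clockwise in two grips. The torque rose from about 0.10 to 0.20 N·m at the rate the spring gives once seated, well under the 0.6 N·m limit, and I stopped there. After letting go, the yellow line points along deck +y to within about 1°, in line with the mark.
- **Other things:** Nothing else looks moved in the last pictures, by eye only. The open gripper is clear, at about 0.21 m height, and reads about 0 N.

**What disagreed:**
- My deck fit and the wrist camera differ by 2–4 mm, so I took the final stop and lever positions by contact force.
- One wrist-image reading of the stop's front top edge came out about 11 mm further forward than expected. I took it as a badly picked, partly hidden point, because the rear edge (2.7 mm off), the rack edge and the force all agreed.

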